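# Hold the lever-lid bin open for the nurse

## Task

The nurse is coming with both hands full of used electrodes: press the paddle of the larger lever bin all the way down with the fingertips, so that its lid swings fully open, and keep it down for three seconds. Then let the lid down gently, following it with the finger so that it does not fall shut, and come away with the bin closed. Work it by the lever only, without touching the lid, and leave the smaller bin shut and the other things on the bench where they are.

Things in the scene. Friction and masses are not known exactly. Their poses are not given: they have to be found in the camera images.
- large_bin: the larger of two stainless lever-lid bench bins, fixed to the bench: round canister 160 mm diameter, 180 mm tall, round lid on top. Origin: centre of its underside; z up, only its yaw varies; own -x points level from the canister's axis to the paddle, +x to the lid hinge at the rear
- large_bin_pivot (a point): point on the large bin's canister axis, 90 mm above the bench, on the lever's rocking axis (own y of the bin). The steel yoke lever runs round both sides of the canister on two side pins here; its front end carries the paddle, its rear end pushes up a rod that lifts the lid
- large_bin_paddle (a point): rubber-topped paddle at the front end of the large bin's lever, to be pressed: plate 50 mm (radially) x 92 mm (across) x 9 mm. Point: centre of its upper face; at rest 149 mm in front of the canister's axis (69 mm clear of its wall) and 122 mm above the bench; fully pressed 152 mm in front, 81 mm above. The plate slopes: outer edge 0.135 rad high at rest, 0.135 rad low when down
- large_bin_lever (a joint): angle of the large bin's lever, rad: 0 at rest (paddle up), grows as the paddle is pressed, 0.27 at its rigid stop (fully down). Pressing at the paddle's middle takes about 8 N at first, falling to about 3 N just before the stop. Nothing latches: the paddle rises again with the finger
- large_bin_lid (a joint): angle of the large bin's lid, rad: 0 shut, about 1.2 fully open with the lever at its stop. It follows the lever through the rod, about 4.4 times as fast (0.03 rad for each mm at the paddle). If the lever is let go the lid falls shut at once by its own weight
- large_bin_cover (a point): the large bin's round lid, 172 mm diameter, 14 mm thick, moved by the lever only. Point: centre of its underside; shut, it lies on the canister's axis 182 mm above the bench. It swings up and back about the rear hinge, 119 mm behind the canister's axis, away from the paddle
- small_bin: the smaller lever-lid bin of the same make, to be left shut, fixed to the bench: canister 116 mm diameter, 130 mm tall. Origin: centre of its underside; own -x points to its paddle
- small_bin_paddle (a point): the small bin's paddle, same size as the other, 101 mm above the bench and 127 mm in front of its canister's axis at rest. Point: centre of its upper face. Not to be pressed
- small_bin_lid (a joint): angle of the small bin's lid, rad: 0 shut
- paste_tub: bystander: white plastic screw-lid tub of electrode paste, 72 mm diameter, 46 mm tall, standing upright beside the large bin's paddle; origin at the centre of its underside
- tape_roll: bystander: off-white roll of paper tape lying flat, 76 mm outer and 52 mm inner diameter, 25 mm tall, standing near the small bin's paddle; origin at the centre of its underside
- gel_bottle: bystander: clear upright bottle of contact gel with a white cap, 58 mm diameter, 190 mm tall; origin at the centre of its underside
- kidney_dish: bystander: stainless kidney dish, about 195 x 105 x 42 mm, open side up, at the left of the bench; origin at the centre of its underside
- electrode_carton: bystander: cardboard carton of electrodes, 85 x 125 x 55 mm; origin at the centre of its underside
- steel_cup: bystander: small open steel cup, 72 mm across the rim, 75 mm tall, at the back of the bench; origin at the centre of its underside
- limb_clamp: bystander: grey plastic ECG limb clamp lying flat, 100 x 32 x 48 mm; origin at the centre of its underside
- oximeter: bystander: white and grey finger-clip oximeter, 60 x 34 x 28 mm; origin at the centre of its underside

How it is judged:
On the way:
1. the large bin's paddle is held down by the fingers with the lid fully open (at least 1.05 of 1.2 rad), for 2.5 s without a break (value of joint large_bin_lid above 1.05 rad and contact force between the fingers and large_bin_lever_c0 above 0.5 N), for 2.5 s.
At the end, for the whole second after the job is handed in: The large bin's lid is shut again (within 0.05 rad) and its lever up (within 0.02 rad), after it was held fully open for the asked time; the small bin's lid is shut, and the bystanders are within 20 mm of where they were (value of joint each of large_bin_lid, small_bin_lid below 0.05 rad and value of joint large_bin_lever below 0.02 rad and distance of each of paste_tub, tape_roll, gel_bottle, kidney_dish, electrode_carton, steel_cup, limb_clamp, oximeter from where it was at the start of the episode below 0.02 m); the robot touches nothing.
It fails at once if the large bin's lid falls (it swings shut faster than 2.5 rad/s, about 80 mm/s at the paddle) (velocity of joint large_bin_lid below -2.5 rad/s).
It fails at once if the robot touches or lifts the large bin's lid itself (contact force between any of the fingers, the arm and large_bin_lid_c0 above 1 N).
It fails at once if the small bin's lid is opened (value of joint small_bin_lid above 0.15 rad).
It fails at once if a bystander is moved or lifted by more than 20 mm (distance of any of paste_tub, tape_roll, gel_bottle, kidney_dish, electrode_carton, steel_cup, limb_clamp, oximeter from where it was at the start of the episode above 0.02 m).
It also fails if it takes over 42 s, if anything falls off the work surface, if the arm or the gripper's body presses on something with over 40 N, if the wrist force passes 120 N, or if a joint passes its speed limit or range.

## Robot

A 6-joint arm with a two-finger parallel gripper is mounted at the origin on the work surface. World frame = base frame: x ahead of the robot, y to its left, z up, the work surface at z = 0. Lengths are in m, angles in rad, forces in N, time in s.
With the tool pointing down it reaches from about 0.375 to 0.9 m from the base axis. Payload 3.1 kg.
Tool frame: the origin (TCP) lies on the centre line of the jaws, within the pads' length; the fingertips stand robot.tip_reach ahead of it and the grasp point (between the pads) is the TCP (robot.tip_reach is the distance from the TCP to the fingertips, in m); z points along the fingers, y is the direction in which the jaws open and shut (so a half turn about z gives the same grasp; the last joint's range is limited). The gripper opens to 87 mm and grips with 3 to 60 N. Pads are 19 mm wide; open, the fingers measure 117 mm over their backs; the gripper's body (75 mm by 190 mm) begins 51 mm behind the grasp point.
Start: joints at [1.002, 0.527, 1.433, -0, 1.181, -0.178], TCP at [0.237, 0.578, 0.242] pointing down, gripper open.
Joint ranges: [-3.08, 3.08], [-0.75, 2.2], [0.22, 2.44], [-1.43, 4.57], [0, 2.65], [-2.85, 2.85]. Speed limits (rad/s): [2.79, 2.79, 3.14, 3.14, 3.14, 3.14].

## Interface

Orientations are given as a unit quaternion [x, y, z, w].
In Python, from rig import telemetry, viewer, robot gives the robot as it stands. The module is installed in compiled form; this text tells all that it offers.
- The arm moves only by the tool step_arm, never from a script. Its argument "targets" is a list of rows, each an object of numbers: "dx", "dy", "dz": the shift along the tool's x, y, z in m; "rx", "ry", "rz": the turn, a rotation vector about the tool's x, y, z in degrees. In form: [{"dx": .., "dy": .., "dz": .., "rx": .., "ry": .., "rz": ..}, ...]. A call has exactly 5 rows; each row is the pose to reach, as a shift and turn from the pose measured when the call began, along the tool's axes at that moment; what a row does not reach only later rows make up. A row lasts 1/8 s, in which the tool goes at most 62.5 mm and 10.7 degrees, less where a joint would pass 70% of its speed; a pose out of reach is approached as far as the arm can. A call with a gripper value outside its range is refused whole. "gripper" is the opening, from 0 (shut) to 1 (fully open), set as the call begins (left out, the last holds). The fingers move at their own pace and stop on an object; "force" is the grip in N (left out, the last holds). Time passes only in rows, so rows that repeat a pose let the fingers close, or fill a call up. It gives the time, the measured TCP pose, the force and the opening at its end, in the units of the state.
- telemetry.get_obs(): the state, without advancing time (a new reading comes with each control period).
- viewer.camera(name): name is "side" or "top" or "wrist"; returns a dict with "img" (420x560x3 uint8, blue, green, red), "depth" (420x560 float32, m along the optical axis (not along the pixel's ray), 0 where there is no reading), "K" (3x3 intrinsics, pixels), "R" (3x3) and "t" (3): a world point X has camera coordinates R X + t. Camera axes: x right, y down, z forward; pixel columns grow to the right and rows downward; lengths in m; the calibration is good to about 2 mm. A picture is of the moment at which its call begins.
- robot.hand_in(): hands the job in, once; it reports no verdict.
The state is a dict: "time": time; "q": joint angles; "joint_velocities": joint speeds; "joint_torque": joint torques, N m; "position": TCP position; "tool_rot": TCP orientation; "ft_force": force on the tool from outside, world axes, zero at the start; "moment": the same for the moment, N m; "grip_width": finger opening in m.
Only numpy, scipy, OpenCV 4.12 (cv2) and the standard library are available. Lean on these libraries where they do the work, as an engineer would, in place of code of your own. Each camera call takes 0.05 s, during which the arm holds its last target.

## Working session

There is one attempt and no reset: what is moved stays moved. The work goes in short steps, Python scripts to look and compute and a tool call to move; the robot and the scene stay as the last step left them, time stands still between calls to the robot, and variables do not carry over. Pictures are saved under pics/ and viewed, and the job is handed in when it is done.

Besides the shell and the picture viewer there is one more tool, called after "Call:" as name(argument=value, ...), one argument or row to a line, values as JSON. step_arm: Moves the arm, as the interface text tells. Its arguments: {"type":"object","properties":{"targets":{"type":"array"},"gripper":{"type":"number"},"force":{"type":"number"}},"required":["targets"]}

```bash
mkdir -p pics
python3 - <<'E'
from rig import telemetry, viewer, robot
import cv2, numpy as np, pickle
o=telemetry.get_obs()
for k,v in o.items(): print(k,np.round(v,4))
print(robot.tip_reach)
for n in ("side","top","wrist"):
    c=viewer.camera(n); pickle.dump(c,open(f"{n}0.pkl","wb")); cv2.imwrite(f"pics/{n}0.png",c["img"]); print(n,c["K"].tolist(),np.round(c["R"],3).tolist(),c["t"])
E
```

```text
time 0.0
q [ 1.0025  0.5285  1.4339 -0.      1.1814 -0.1785]
joint_velocities [-0.0002  0.0013  0.0007  0.0014 -0.0026 -0.0002]
joint_torque [-3.00000e-04 -4.40032e+01 -1.76596e+01  6.34000e-02  5.81000e-02
 -2.00000e-04]
position [0.2371 0.5776 0.2406]
tool_rot [ 1.936e-01  9.811e-01 -1.000e-03 -4.000e-04]
ft_force [-0.1348  1.2174 -0.3653]
moment [ 0.0055 -0.0231 -0.0303]
grip_width 0.087
0.019
side [[378.895012091615, 0.0, 282.3792297792572], [0.0, 378.895012091615, 212.318523208081], [0.0, 0.0, 1.0]] [[0.886, -0.463, 0.008], [-0.335, -0.653, -0.679], [0.32, 0.599, -0.734]] [-0.45442307  0.25440317  1.08110209]
top [[402.1310907530554, 0.0, 277.8774014520898], [0.0, 402.1310907530554, 208.92150642317208], [0.0, 0.0, 1.0]] [[0.017, -1.0, 0.019], [-0.987, -0.02, -0.162], [0.163, -0.016, -0.987]] [-0.01937264  0.53094209  1.42308585]
wrist [[301.04789319146784, 0.0, 282.59109091361415], [0.0, 301.04789319146784, 210.2505284253583], [0.0, 0.0, 1.0]] [[0.38, 0.925, -0.002], [0.892, -0.366, 0.267], [0.247, -0.103, -0.964]] [-0.62452773 -0.03258214  0.39052095]
```

View pics/side0.png

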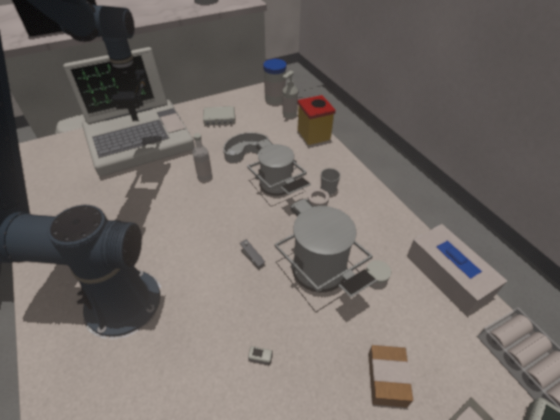

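View pics/top0.png

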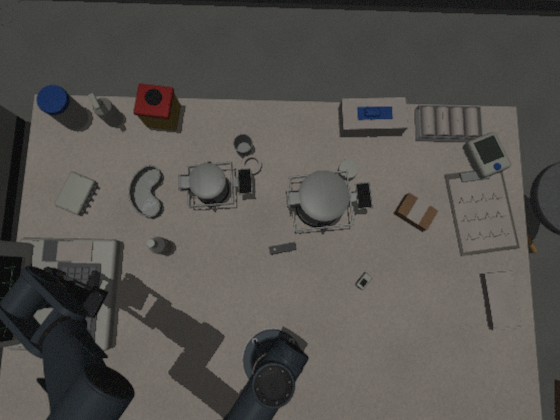

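View pics/wrist0.png

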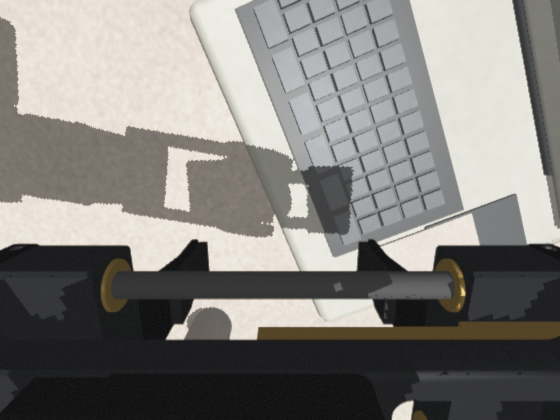

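The top view shows the large bin's lid at about (324,196) with its dark paddle at (363,195), towards -y. The tub is at (347,170). The side view shows the same paddle at (358,281) and the tub at (379,276). Next I'll measure the paddle from both views.

```bash
cat > h.py <<'E'
import numpy as np, cv2, pickle
def pts(c,mask):
    v,u=np.nonzero(mask&(c["depth"]>0)); d=c["depth"][v,u]
    K=c["K"]; P=np.stack([(u-K[0,2])/K[0,0]*d,(v-K[1,2])/K[1,1]*d,d],1)
    return (P-c["t"])@c["R"]
def ray(c,u,v):
    d=np.linalg.inv(c["K"])@[u,v,1]; return -c["R"].T@c["t"], c["R"].T@d
def tri(c1,p1,c2,p2):
    o1,d1=ray(c1,*p1);o2,d2=ray(c2,*p2)
    s=np.linalg.lstsq(np.stack([d1,-d2],1),o2-o1,rcond=None)[0]
    a=o1+s[0]*d1;b=o2+s[1]*d2
    return (a+b)/2,np.linalg.norm(a-b)
E
python3 - <<'E'
from h import *
C={n:pickle.load(open(n+"0.pkl","rb")) for n in("top","side")}
for n,roi in(("top",(350,180,378,212)),("side",(335,262,380,298)),("top",(234,165,256,197)),("side",(278,174,312,194))):
    c=C[n];g=c["img"].max(2);m=np.zeros(g.shape,np.uint8);x0,y0,x1,y1=roi
    m[y0:y1,x0:x1]=(g[y0:y1,x0:x1]<60)
    k,l,st,ce=cv2.connectedComponentsWithStats(m)
    i=1+np.argmax(st[1:,4]);mm=l==i
    P=pts(c,mm); r=cv2.minAreaRect(np.argwhere(mm)[:,::-1].astype(np.float32))
    med=np.median(P,0)
    rec=cv2.minAreaRect(P[np.abs(P[:,2]-med[2])<.02][:,:2].astype(np.float32))
    print(n,st[i],ce[i],r,"med",med.round(4),"z",np.percentile(P[:,2],[5,50,95]).round(3),"rec",rec)
for n,roi in(("top",(260,90,400,300)),("side",(230,150,420,320))):
    c=C[n];x0,y0,x1,y1=roi;im=c["img"][y0:y1,x0:x1]
    s=min(800/im.shape[1],600/im.shape[0]);cv2.imwrite(f"pics/{n}z.png",cv2.resize(im,None,fx=s,fy=s,interpolation=cv2.INTER_CUBIC))
    print(s)
# lid top circle via depth points
P=pts(C["top"],np.ones((420,560),bool))
for lo,hi in((.185,.21),(.135,.155)):
    q=P[(P[:,2]>lo)&(P[:,2]<hi)&(P[:,0]>.35)&(np.abs(P[:,1])<.4)]
    print(len(q),q.mean(0),q.min(0),q.max(0))
E
```

```text
top [352 183  20  29 357] [362.33893557 197.31652661] ((360.64410400390625, 197.58078002929688), (28.018705368041992, 18.569002151489258), 82.40535736083984) med [ 0.5664 -0.3046  0.121 ] z [-0.002  0.121  0.126] rec ((0.5733677744865417, -0.3034316599369049), (0.08359714597463608, 0.04739971458911896), 7.6918625831604)
side [341 271  31  22 327] [356.29051988 281.43119266] ((355.8676452636719, 280.2794189453125), (15.4348726272583, 28.29726791381836), 59.036251068115234) med [ 0.5716 -0.3059  0.1212] z [0.117 0.121 0.125] rec ((0.5721561312675476, -0.30493417382240295), (0.07637173682451248, 0.04210701212286949), 3.286633014678955)
top [236 169  19  28 352] [245.35511364 182.82102273] ((245.0, 182.5), (27.0, 18.0), 90.0) med [0.6161 0.1087 0.1   ] z [-0.003  0.1    0.106] rec ((0.6202101111412048, 0.11145110428333282), (0.08753088116645813, 0.0466378889977932), 1.7178245782852173)
side [285 179  22  12 112] [295.28571429 184.34821429] ((295.6027526855469, 184.2739715576172), (6.08613920211792, 21.067405700683594), 69.44395446777344) med [0.6193 0.1109 0.1008] z [0.098 0.101 0.105] rec ((0.6190896034240723, 0.11042678356170654), (0.03343777731060982, 0.07054633647203445), 88.14263916015625)
2.857142857142857
3.5294117647058822
2174 [ 0.55442128 -0.14315772  0.19166844] [ 0.37851687 -0.23893056  0.18501171] [0.64276489 0.39980209 0.20043418]
1436 [0.64832844 0.26973459 0.14304704] [ 0.3754909  -0.14441945  0.13507692] [0.94808703 0.39995893 0.15455186]
```

View pics/topz.png

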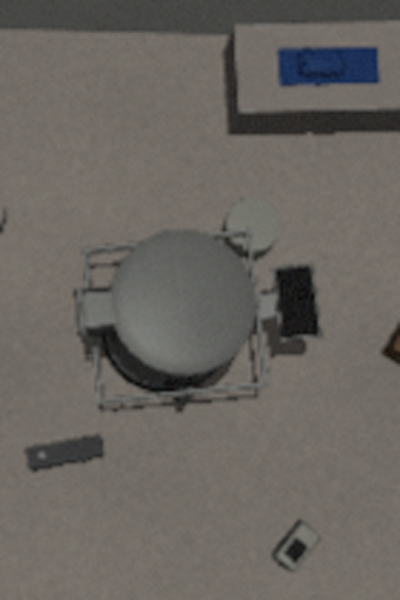

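View pics/sidez.png

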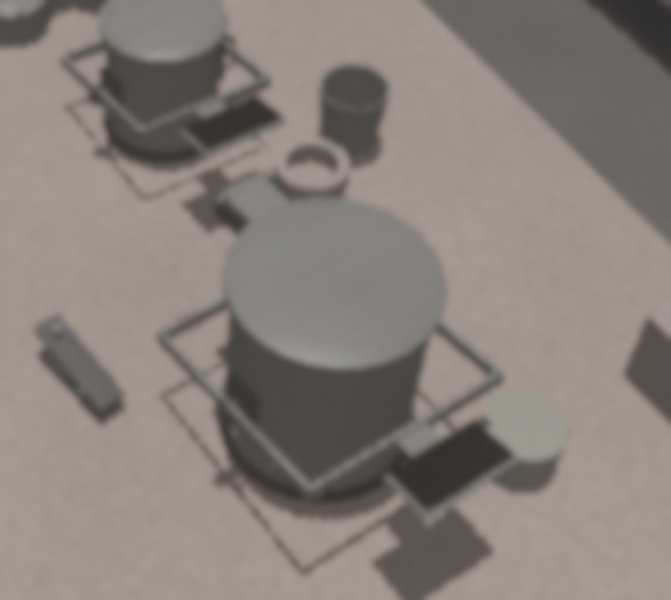

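Run:
```python
from h import *
C={n:pickle.load(open(n+"0.pkl","rb")) for n in("top","side")}
P=pts(C["top"],np.ones((420,560),bool))
q=P[(P[:,2]>.185)&(P[:,2]<.21)&(P[:,0]>.45)&(P[:,0]<.7)&(P[:,1]<0)&(P[:,1]>-.3)]
print("lid",len(q),q.mean(0),cv2.minEnclosingCircle(q[:,:2].astype(np.float32)),np.median(q,0))
q=P[(P[:,2]>.105)&(P[:,2]<.135)&(P[:,0]>.45)&(P[:,0]<.68)&(P[:,1]<-.27)&(P[:,1]>-.36)]
print("pad",len(q),q.mean(0),cv2.minAreaRect(q[:,:2].astype(np.float32)))
q=P[(P[:,2]>.035)&(P[:,2]<.055)&(P[:,0]>.55)&(P[:,0]<.75)&(P[:,1]<-.2)&(P[:,1]>-.36)]
print("tub",len(q),q.mean(0),cv2.minAreaRect(q[:,:2].astype(np.float32)))
q=P[(P[:,2]>.02)&(P[:,0]>.3)&(P[:,0]<.75)&(P[:,1]<-.34)&(P[:,1]>-.6)]
print("carton",len(q),q.min(0),q.max(0))
```

```text
lid 2155 [ 0.55587069 -0.14791029  0.19168981] ((0.5562248229980469, -0.13596366345882416), 0.10502276569604874) [ 0.55421826 -0.15110192  0.19173678]
pad 406 [ 0.57364331 -0.30213505  0.11988492] ((0.5471088886260986, -0.3023598790168762), (0.06236530840396881, 0.1491563618183136), 89.51902770996094)
tub 262 [ 0.69140654 -0.26756545  0.04485088] ((0.6897697448730469, -0.26659876108169556), (0.06860478222370148, 0.07090272009372711), 46.47201919555664)
carton 912 [ 0.46596131 -0.59048242  0.02048052] [ 0.60185281 -0.44095567  0.06550989]
```

The lid centre is at about (0.555, -0.153), top at z≈0.195. The paddle centre is at (0.5725, -0.304, 0.121) from both views, so the bin's outward direction is about -83.5° yaw. I'll press with shut fingers, with the jaw axis across the paddle. The camera goes outward (tool x at -83.4°) so it stays clear of the swinging lid.

```bash
cat > go.py <<'E'
import sys,numpy as np
from scipy.spatial.transform import Rotation as R
from rig import telemetry
x,y,z,yaw=map(float,sys.argv[1:5])
o=telemetry.get_obs(); R0=R.from_quat(o["tool_rot"])
Rt=R.from_euler('z',yaw,degrees=True)*R.from_euler('x',180,degrees=True)
d=R0.inv().apply(np.array([x,y,z])-o["position"]); r=(R0.inv()*Rt).as_rotvec(degrees=True)
print("t",round(o["time"],3),"pos",o["position"].round(4),"yaw",R0.as_euler('ZYX',degrees=True).round(1),"F",np.round(o["ft_force"],1),"q6",o["q"][5].round(2))
print("d",d.round(4),"r",r.round(1))
E
python3 go.py 0.26 0.50 0.34 107.7
```

```text
t 0.15 pos [0.2372 0.5777 0.2408] yaw [ 157.7   -0.  -179.9] F [-0.3  0.4  0.6] q6 -0.18
d [-0.0506 -0.0633 -0.0991] r [-0.1  0.  50. ]
```

Call:
step_arm(
  targets=[
    {"dx": -0.01, "dy": -0.013, "dz": -0.02, "rz": 10},
    {"dx": -0.02, "dy": -0.025, "dz": -0.04, "rz": 20},
    {"dx": -0.03, "dy": -0.038, "dz": -0.06, "rz": 30},
    {"dx": -0.04, "dy": -0.05, "dz": -0.08, "rz": 40},
    {"dx": -0.05, "dy": -0.063, "dz": -0.1, "rz": 50},
  ],
  gripper=0,
  force=20,
)

```text
invalid input
```

```bash
python3 go.py 0.36 0.32 0.36 57.7
```

```text
t 0.15 pos [0.2372 0.5777 0.2408] yaw [ 157.7   -0.  -179.9] F [-0.3  0.4  0.6] q6 -0.18
d [-0.2115 -0.1919 -0.119 ] r [ -0.1   0.1 100. ]
```

Every row probably needs all six numbers.

Call:
step_arm(
  targets=[
    {"dx": -0.01, "dy": -0.013, "dz": -0.02, "rx": 0, "ry": 0, "rz": 10},
    {"dx": -0.02, "dy": -0.025, "dz": -0.04, "rx": 0, "ry": 0, "rz": 20},
    {"dx": -0.03, "dy": -0.038, "dz": -0.06, "rx": 0, "ry": 0, "rz": 30},
    {"dx": -0.04, "dy": -0.05, "dz": -0.08, "rx": 0, "ry": 0, "rz": 40},
    {"dx": -0.05, "dy": -0.063, "dz": -0.1, "rx": 0, "ry": 0, "rz": 50},
  ],
  gripper=0,
  force=20,
)

```text
time: 0.78
position: [0.2596, 0.4998, 0.3412]
tool_rot: [0.592, 0.806, -0.001, 0.0]
ft_force: [0.7, 0.1, 0.2]
grip_width: 0.0451
```

```bash
python3 go.py 0.36 0.32 0.36 57.7
```

```text
t 0.775 pos [0.2596 0.4998 0.3412] yaw [ 1.073e+02  1.000e-01 -1.799e+02] F [0.7 0.1 0.2] q6 0.59
d [-0.2016  0.0423 -0.0186] r [-0.1  0.1 49.6]
```

Call:
step_arm(
  targets=[
    {"dx": -0.04, "dy": 0.008, "dz": -0.004, "rx": 0, "ry": 0, "rz": 10},
    {"dx": -0.08, "dy": 0.017, "dz": -0.008, "rx": 0, "ry": 0, "rz": 20},
    {"dx": -0.12, "dy": 0.025, "dz": -0.011, "rx": 0, "ry": 0, "rz": 30},
    {"dx": -0.16, "dy": 0.034, "dz": -0.015, "rx": 0, "ry": 0, "rz": 40},
    {"dx": -0.2, "dy": 0.042, "dz": -0.019, "rx": 0, "ry": 0, "rz": 50},
  ],
)

```text
time: 1.4
position: [0.3596, 0.3202, 0.3603]
tool_rot: [0.879, 0.477, -0.001, 0.001]
ft_force: [1.5, 0.5, 0.6]
grip_width: 0.0017
```

```bash
python3 go.py 0.43 0.12 0.36 7.7
```

```text
t 1.4 pos [0.3596 0.3202 0.3603] yaw [  57.     0.2 -180. ] F [1.5 0.5 0.6] q6 1.07
d [-0.1296  0.1681  0.0006] r [ 0.1  0.2 49.3]
```

Call:
step_arm(
  targets=[
    {"dx": -0.026, "dy": 0.034, "dz": 0, "rx": 0, "ry": 0, "rz": 10},
    {"dx": -0.052, "dy": 0.067, "dz": 0, "rx": 0, "ry": 0, "rz": 20},
    {"dx": -0.078, "dy": 0.1, "dz": 0, "rx": 0, "ry": 0, "rz": 30},
    {"dx": -0.104, "dy": 0.134, "dz": 0, "rx": 0, "ry": 0, "rz": 40},
    {"dx": -0.13, "dy": 0.168, "dz": 0, "rx": 0, "ry": 0, "rz": 50},
  ],
)

```text
time: 2.02
position: [0.4298, 0.1183, 0.3605]
tool_rot: [0.998, 0.058, -0.001, 0.001]
ft_force: [0.3, 0.5, 0.6]
grip_width: 0.0005
```

```bash
python3 go.py 0.5 -0.1 0.36 -42
```

```text
t 2.025 pos [0.4298 0.1183 0.3605] yaw [6.700e+00 1.000e-01 1.799e+02] F [0.3 0.5 0.6] q6 1.47
d [0.0443 0.225  0.0009] r [ 0.2  0.1 48.7]
```

Call:
step_arm(
  targets=[
    {"dx": 0.009, "dy": 0.045, "dz": 0, "rx": 0, "ry": 0, "rz": 10},
    {"dx": 0.018, "dy": 0.09, "dz": 0, "rx": 0, "ry": 0, "rz": 20},
    {"dx": 0.027, "dy": 0.135, "dz": 0, "rx": 0, "ry": 0, "rz": 30},
    {"dx": 0.035, "dy": 0.18, "dz": 0, "rx": 0, "ry": 0, "rz": 40},
    {"dx": 0.044, "dy": 0.225, "dz": 0, "rx": 0, "ry": 0, "rz": 49},
  ],
)

```text
time: 2.65
position: [0.4997, -0.1014, 0.3606]
tool_rot: [0.932, -0.364, -0.001, 0.001]
ft_force: [0.6, 0.3, 0.9]
grip_width: 0.0006
```

```bash
python3 go.py 0.573 -0.309 0.30 -83.4
```

```text
t 2.65 pos [ 0.4997 -0.1014  0.3606] yaw [-42.6   0.  179.8] F [0.6 0.3 0.9] q6 1.9
d [0.1945 0.1029 0.0609] r [ 0.2 -0.  40.8]
```

Call:
step_arm(
  targets=[
    {"dx": 0.039, "dy": 0.021, "dz": 0.01, "rx": 0, "ry": 0, "rz": 8},
    {"dx": 0.078, "dy": 0.041, "dz": 0.02, "rx": 0, "ry": 0, "rz": 16},
    {"dx": 0.117, "dy": 0.062, "dz": 0.035, "rx": 0, "ry": 0, "rz": 25},
    {"dx": 0.156, "dy": 0.082, "dz": 0.05, "rx": 0, "ry": 0, "rz": 33},
    {"dx": 0.1945, "dy": 0.103, "dz": 0.061, "rx": 0, "ry": 0, "rz": 41},
  ],
)

```text
time: 3.28
position: [0.5729, -0.31, 0.2985]
tool_rot: [0.744, -0.668, -0.001, 0.001]
ft_force: [0.6, -1.0, 0.5]
grip_width: 0.0003
```

```bash
python3 - <<'E'
from h import *
from rig import viewer
for n in("wrist","side"):
    c=viewer.camera(n);pickle.dump(c,open(n+"1.pkl","wb"));cv2.imwrite(f"pics/{n}1.png",c["img"])
c=pickle.load(open("wrist1.pkl","rb"))
P=pts(c,np.ones((420,560),bool))
q=P[(P[:,2]>.105)&(P[:,2]<.135)&(P[:,0]>.5)&(P[:,0]<.64)&(P[:,1]<-.25)&(P[:,1]>-.36)]
print(len(q),q.mean(0),q.min(0),q.max(0),cv2.minAreaRect(q[:,:2].astype(np.float32)))
E
python3 go.py 0.573 -0.309 0.15 -83.4
```

```text
4575 [ 0.57459609 -0.2977377   0.1197004 ] [ 0.50000077 -0.3350031   0.10503956] [ 0.63989955 -0.25025454  0.12747214] ((0.5740759372711182, -0.29344993829727173), (0.14043523371219635, 0.07502840459346771), 6.768545627593994)
t 3.375 pos [ 0.573  -0.3132  0.2971] yaw [-8.390e+01 -1.000e-01  1.798e+02] F [-0.8  0.2  0.7] q6 2.37
d [-0.0044 -0.0011  0.1471] r [ 0.2 -0.1 -0.5]
```

View pics/wrist1.png

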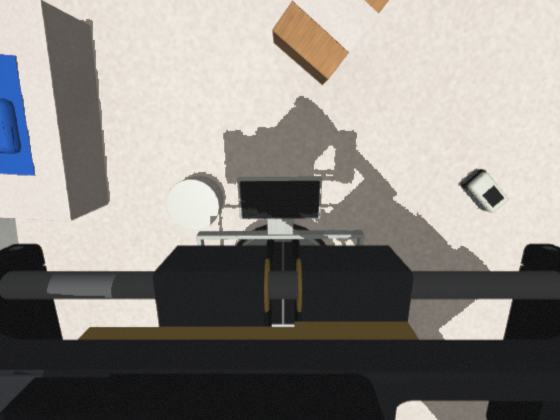

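View pics/side1.png

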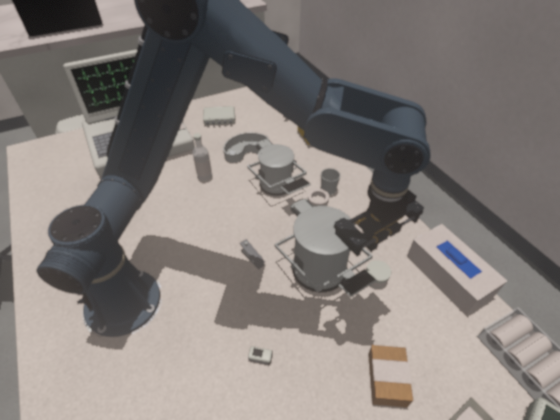

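In the wrist view the paddle is at (280,198), spanning columns 239–321 and centred on the fingers at column 283. The tub is clear at (194,202). In the side view the hand is above the paddle and the lid is shut. I'll check the paddle by its dark mask and by triangulating wrist against side.

Run:
```python
from h import *
w=pickle.load(open("wrist1.pkl","rb"));s=pickle.load(open("side0.pkl","rb"));t=pickle.load(open("top0.pkl","rb"))
m=np.zeros((420,560),np.uint8);g=w["img"].max(2);m[172:224,230:330]=g[172:224,230:330]<60
r=cv2.minAreaRect(np.argwhere(m>0)[:,::-1].astype(np.float32));P=pts(w,m>0)
P=P[P[:,2]>.1];print(r,P.mean(0),np.percentile(P,[1,99],axis=0).round(3),cv2.minAreaRect(P[:,:2].astype(np.float32)))
print(tri(w,r[0],s,(356.8,280.8)),tri(w,r[0],t,(362.8,196)))
```

```text
((279.5, 198.99998474121094), (78.99998474121094, 35.99999237060547), -0.0) [ 0.57586119 -0.30680085  0.12311551] [[ 0.534 -0.329  0.119]
 [ 0.617 -0.283  0.126]] ((0.5756155252456665, -0.30592501163482666), (0.08509768545627594, 0.04213092103600502), 6.1404128074646)
(array([ 0.575032  , -0.30390807,  0.11661764]), np.float64(0.002530742892619756)) (array([ 0.57369424, -0.30478339,  0.11163822]), np.float64(0.0038344901197495916))
```

The paddle is confirmed at (0.575, -0.305), z≈0.12. I'll go down to just above it.

Call:
step_arm(
  targets=[
    {"dx": -0.001, "dy": -0.002, "dz": 0.03, "rx": 0, "ry": 0, "rz": 0},
    {"dx": -0.002, "dy": -0.002, "dz": 0.065, "rx": 0, "ry": 0, "rz": -0.5},
    {"dx": -0.002, "dy": -0.002, "dz": 0.1, "rx": 0, "ry": 0, "rz": -0.5},
    {"dx": -0.002, "dy": -0.002, "dz": 0.13, "rx": 0, "ry": 0, "rz": -0.5},
    {"dx": -0.002, "dy": -0.002, "dz": 0.145, "rx": 0, "ry": 0, "rz": -0.5},
  ],
)

```text
time: 4.0
position: [0.5731, -0.3098, 0.1503]
tool_rot: [0.747, -0.665, -0.003, 0.002]
ft_force: [0.3, 0.5, 0.2]
grip_width: 0.0003
```

```bash
python3 go.py 0.574 -0.311 0.099 -83.4
python3 - <<'E'
from h import *
from rig import viewer
c=viewer.camera("side");im=c["img"][130:340,230:500];cv2.imwrite("pics/side2.png",cv2.resize(im,None,fx=2.8,fy=2.8))
E
```

```text
t 4.0 pos [ 0.5731 -0.3098  0.1503] yaw [-8.340e+01  1.000e-01  1.796e+02] F [0.3 0.5 0.2] q6 2.36
d [ 0.0014 -0.0011  0.0513] r [0.4 0.1 0. ]
```

View pics/side2.png

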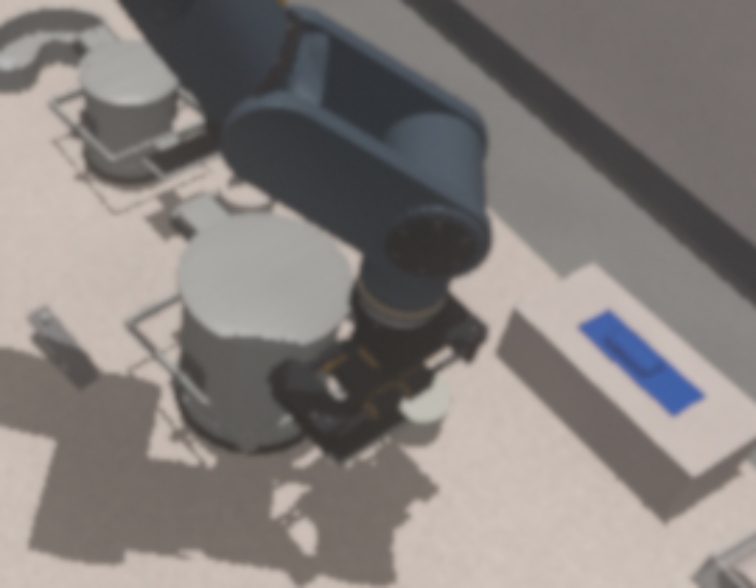

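The side view shows the fingertips above the paddle and the lid still shut, around (265,280) in the crop. The forearm is close to the lid in this picture, so I'll check the arm against the lid's swept volume using depth from both cameras.

Run:
```python
from h import *
from rig import viewer
a=np.radians(-83.4); f=np.array([np.cos(a),np.sin(a)]); l=np.array([-f[1],f[0]])
for n in("side","top"):
    c=viewer.camera(n); P=pts(c,np.ones((420,560),bool))
    q=P[:,:2]-[0.556,-0.155]; u=q@f; v=q@l; z=P[:,2]
    r=np.hypot(u+.119,z-.185)
    s=(np.abs(v)<.13)&(z>.215)&(z<.8)&(u>-.3)&(u<.3)
    print(n,s.sum()); 
    for lim in(.087,.13):
        s2=s&(np.abs(v)<lim)&(u<.3)
        if s2.sum():
            k=np.where(s2)[0]; k=k[np.argsort(r[k])[:3]]
            print(lim,[(round(r[i],3),u[i].round(3),v[i].round(3),z[i].round(3)) for i in k])
    # disc-shape: min 3D test for lid point at polar angle
```

```text
side 9671
0.087 [(np.float64(0.239), np.float64(0.118), np.float64(-0.033), np.float64(0.218)), (np.float64(0.241), np.float64(0.119), np.float64(-0.009), np.float64(0.222)), (np.float64(0.241), np.float64(0.119), np.float64(-0.025), np.float64(0.222))]
0.13 [(np.float64(0.239), np.float64(0.117), np.float64(-0.092), np.float64(0.222)), (np.float64(0.239), np.float64(0.118), np.float64(-0.033), np.float64(0.218)), (np.float64(0.241), np.float64(0.119), np.float64(-0.009), np.float64(0.222))]
top 4412
0.087 [(np.float64(0.24), np.float64(0.119), np.float64(0.081), np.float64(0.217)), (np.float64(0.24), np.float64(0.119), np.float64(0.084), np.float64(0.22)), (np.float64(0.242), np.float64(0.118), np.float64(0.077), np.float64(0.235))]
0.13 [(np.float64(0.24), np.float64(0.119), np.float64(0.081), np.float64(0.217)), (np.float64(0.24), np.float64(0.119), np.float64(0.084), np.float64(0.22)), (np.float64(0.241), np.float64(0.118), np.float64(0.089), np.float64(0.225))]
```

Run:
```python
from h import *
from rig import viewer
a=np.radians(-83.4); f=np.array([np.cos(a),np.sin(a)]); l=np.array([-f[1],f[0]])
for n in("side","top"):
    c=viewer.camera(n); P=pts(c,np.ones((420,560),bool))
    q=P[:,:2]-[0.556,-0.155]; u=q@f; v=q@l; z=P[:,2]
    for u0 in np.arange(-.15,.2,.05):
        for v0 in (-.15,-.1,-.05,0,.05):
            s=(u>=u0)&(u<u0+.05)&(v>=v0)&(v<v0+.05)&(z>.215)
            if s.sum(): print(n,u0.round(2),v0,s.sum(),z[s].min().round(3),z[s].max().round(3))
```

```text
side -0.15 -0.1 10 0.717 0.739
side -0.1 -0.15 159 0.71 0.763
side -0.1 -0.1 91 0.709 0.752
side -0.05 -0.15 343 0.659 0.769
side -0.05 -0.1 20 0.627 0.639
side 0.0 -0.15 595 0.476 0.706
side 0.0 -0.1 89 0.589 0.633
side 0.0 -0.05 25 0.538 0.543
side 0.05 -0.15 1638 0.479 0.647
side 0.05 -0.1 408 0.532 0.601
side 0.05 -0.05 775 0.442 0.541
side 0.05 0 61 0.446 0.512
side 0.1 -0.15 1005 0.447 0.551
side 0.1 -0.1 811 0.225 0.542
side 0.1 -0.05 411 0.215 0.48
side 0.1 0 587 0.441 0.504
side 0.1 0.05 28 0.454 0.473
side 0.15 -0.1 1451 0.215 0.521
side 0.15 -0.05 1551 0.215 0.499
side 0.15 0 611 0.215 0.477
side 0.15 0.05 200 0.215 0.462
top -0.15 -0.15 785 0.765 0.789
top -0.15 -0.1 362 0.746 0.788
top -0.1 -0.15 564 0.729 0.788
top -0.1 -0.1 73 0.744 0.778
top -0.05 -0.15 245 0.6 0.775
top -0.05 -0.1 26 0.598 0.642
top 0.0 -0.15 325 0.605 0.704
top 0.0 -0.1 243 0.489 0.639
top 0.0 -0.05 52 0.472 0.544
top 0.05 -0.15 183 0.531 0.645
top 0.05 -0.1 256 0.53 0.603
top 0.05 -0.05 157 0.439 0.544
top 0.05 0 58 0.434 0.515
top 0.1 -0.15 92 0.527 0.548
top 0.1 -0.1 167 0.438 0.542
top 0.1 -0.05 338 0.363 0.479
top 0.1 0 344 0.215 0.506
top 0.1 0.05 145 0.216 0.476
top 0.15 -0.1 84 0.416 0.518
top 0.15 -0.05 376 0.314 0.503
top 0.15 0 136 0.457 0.48
top 0.15 0.05 15 0.241 0.456
```

The arm is clear: the forearm stays above z≈0.43 over the lid's path, and the lid tip peaks near 0.38. I'll press in two stages.

Call:
step_arm(
  targets=[
    {"dx": 0, "dy": 0, "dz": 0.005, "rx": 0, "ry": 0, "rz": 0},
    {"dx": 0, "dy": 0, "dz": 0.01, "rx": 0, "ry": 0, "rz": 0},
    {"dx": 0.001, "dy": 0, "dz": 0.016, "rx": 0, "ry": 0, "rz": 0},
    {"dx": 0.001, "dy": 0, "dz": 0.022, "rx": 0, "ry": 0, "rz": 0},
    {"dx": 0.001, "dy": 0, "dz": 0.028, "rx": 0, "ry": 0, "rz": 0},
  ],
)

```text
time: 4.88
position: [0.5758, -0.3146, 0.1268]
tool_rot: [0.747, -0.665, 0.003, 0.003]
ft_force: [-2.2, -2.8, 3.5]
grip_width: 0.0005
```

```bash
python3 go.py 0.574 -0.311 0.099 -83.4
```

```text
t 4.875 pos [ 0.5758 -0.3146  0.1268] yaw [-83.4  -0.4 180. ] F [-2.2 -2.8  3.5] q6 2.36
d [-0.004   0.0013  0.0278] r [ 0.  -0.4  0. ]
```

Call:
step_arm(
  targets=[
    {"dx": -0.001, "dy": 0, "dz": 0.006, "rx": 0, "ry": 0, "rz": 0},
    {"dx": -0.002, "dy": 0, "dz": 0.012, "rx": 0, "ry": 0, "rz": 0},
    {"dx": -0.002, "dy": 0, "dz": 0.018, "rx": 0, "ry": 0, "rz": 0},
    {"dx": -0.002, "dy": 0, "dz": 0.024, "rx": 0, "ry": 0, "rz": 0},
    {"dx": -0.002, "dy": 0, "dz": 0.028, "rx": 0, "ry": 0, "rz": 0},
  ],
)

```text
time: 5.5
position: [0.5762, -0.313, 0.1008]
tool_rot: [0.747, -0.665, 0.003, 0.003]
ft_force: [-5.9, 0.6, 28.9]
grip_width: 0.0004
```

```bash
python3 go.py 0.574 -0.311 0.099 -83.4
```

```text
t 5.5 pos [ 0.5762 -0.313   0.1008] yaw [ -83.4   -0.5 -180. ] F [-5.9  0.6 28.9] q6 2.36
d [-0.0022  0.0019  0.0018] r [-0.  -0.5  0. ]
```

At the stop: 29 N with z at 0.101. I'll hold with a slight push and look.

Call:
step_arm(
  targets=[
    {"dx": 0, "dy": 0, "dz": 0.001, "rx": 0, "ry": 0, "rz": 0},
    {"dx": 0, "dy": 0, "dz": 0.001, "rx": 0, "ry": 0, "rz": 0},
    {"dx": 0, "dy": 0, "dz": 0.001, "rx": 0, "ry": 0, "rz": 0},
    {"dx": 0, "dy": 0, "dz": 0.001, "rx": 0, "ry": 0, "rz": 0},
    {"dx": 0, "dy": 0, "dz": 0.001, "rx": 0, "ry": 0, "rz": 0},
  ],
)

```text
time: 6.12
position: [0.5762, -0.3129, 0.1012]
tool_rot: [0.747, -0.665, 0.003, 0.003]
ft_force: [-2.8, -1.9, 11.9]
grip_width: 0.0003
```

```bash
python3 go.py 0.574 -0.311 0.099 -83.4
python3 - <<'E'
from h import *
from rig import viewer
c=viewer.camera("side");im=c["img"][130:340,230:500];cv2.imwrite("pics/side3.png",cv2.resize(im,None,fx=2.8,fy=2.8))
P=pts(c,np.ones((420,560),bool))
a=np.radians(-83.4); f=np.array([np.cos(a),np.sin(a)]); l=np.array([-f[1],f[0]])
q=P[:,:2]-[0.556,-0.155]; u=q@f; v=q@l; z=P[:,2]
s=(np.abs(v)<.08)&(u>-.125)&(u<.05)&(z>.215)&(z<.4)
print(s.sum(), u[s].max() if s.any() else 0, z[s].max() if s.any() else 0)
A=np.polyfit(u[s],z[s],1);print("lid angle from u,z fit",np.arctan(A[0]))
E
```

```text
t 6.125 pos [ 0.5762 -0.3129  0.1012] yaw [ -83.4   -0.5 -180. ] F [-2.8 -1.9 11.9] q6 2.36
d [-0.0021  0.002   0.0021] r [-0.  -0.5  0. ]
383 -0.04608981457496764 0.36073358425804786
lid angle from u,z fit 1.2085308388695795
```

View pics/side3.png

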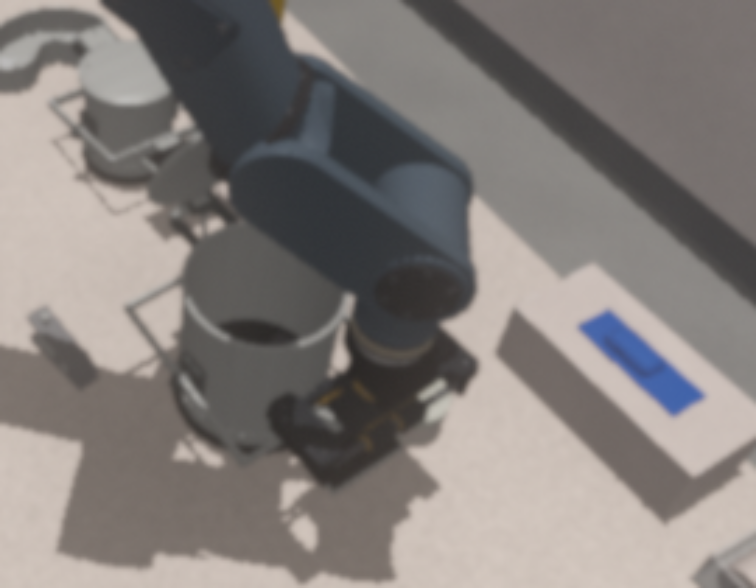

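The lid is fully open, with the canister mouth visible at (260,300) and the lid edge-on at (185,180). The depth fit gives 1.21 rad. I'll hold for over three seconds.

Call:
step_arm(
  targets=[
    {"dx": 0, "dy": 0, "dz": 0.001, "rx": 0, "ry": 0, "rz": 0},
    {"dx": 0, "dy": 0, "dz": 0.001, "rx": 0, "ry": 0, "rz": 0},
    {"dx": 0, "dy": 0, "dz": 0.001, "rx": 0, "ry": 0, "rz": 0},
    {"dx": 0, "dy": 0, "dz": 0.001, "rx": 0, "ry": 0, "rz": 0},
    {"dx": 0, "dy": 0, "dz": 0.001, "rx": 0, "ry": 0, "rz": 0},
  ],
)

```text
time: 6.8
position: [0.5762, -0.3129, 0.1012]
tool_rot: [0.747, -0.665, 0.003, 0.003]
ft_force: [-2.9, -2.1, 9.7]
grip_width: 0.0005
```

Call:
step_arm(
  targets=[
    {"dx": 0, "dy": 0, "dz": 0.001, "rx": 0, "ry": 0, "rz": 0},
    {"dx": 0, "dy": 0, "dz": 0.001, "rx": 0, "ry": 0, "rz": 0},
    {"dx": 0, "dy": 0, "dz": 0.001, "rx": 0, "ry": 0, "rz": 0},
    {"dx": 0, "dy": 0, "dz": 0.001, "rx": 0, "ry": 0, "rz": 0},
    {"dx": 0, "dy": 0, "dz": 0.001, "rx": 0, "ry": 0, "rz": 0},
  ],
)

```text
time: 7.42
position: [0.5762, -0.3129, 0.1012]
tool_rot: [0.747, -0.665, 0.003, 0.003]
ft_force: [-0.5, -2.5, 10.1]
grip_width: 0.0006
```

Call:
step_arm(
  targets=[
    {"dx": 0, "dy": 0, "dz": 0.001, "rx": 0, "ry": 0, "rz": 0},
    {"dx": 0, "dy": 0, "dz": 0.001, "rx": 0, "ry": 0, "rz": 0},
    {"dx": 0, "dy": 0, "dz": 0.001, "rx": 0, "ry": 0, "rz": 0},
    {"dx": 0, "dy": 0, "dz": 0.001, "rx": 0, "ry": 0, "rz": 0},
    {"dx": 0, "dy": 0, "dz": 0.001, "rx": 0, "ry": 0, "rz": 0},
  ],
)

```text
time: 8.05
position: [0.5762, -0.3128, 0.1012]
tool_rot: [0.747, -0.665, 0.003, 0.003]
ft_force: [-1.3, -3.2, 11.1]
grip_width: 0.0006
```

Call:
step_arm(
  targets=[
    {"dx": 0, "dy": 0, "dz": 0.001, "rx": 0, "ry": 0, "rz": 0},
    {"dx": 0, "dy": 0, "dz": 0.001, "rx": 0, "ry": 0, "rz": 0},
    {"dx": 0, "dy": 0, "dz": 0.001, "rx": 0, "ry": 0, "rz": 0},
    {"dx": 0, "dy": 0, "dz": 0.001, "rx": 0, "ry": 0, "rz": 0},
    {"dx": 0, "dy": 0, "dz": 0.001, "rx": 0, "ry": 0, "rz": 0},
  ],
)

```text
time: 8.68
position: [0.5762, -0.3129, 0.1013]
tool_rot: [0.747, -0.664, 0.003, 0.003]
ft_force: [-2.6, -3.1, 9.5]
grip_width: 0.0005
```

Call:
step_arm(
  targets=[
    {"dx": 0, "dy": 0, "dz": 0.001, "rx": 0, "ry": 0, "rz": 0},
    {"dx": 0, "dy": 0, "dz": 0.001, "rx": 0, "ry": 0, "rz": 0},
    {"dx": 0, "dy": 0, "dz": 0.001, "rx": 0, "ry": 0, "rz": 0},
    {"dx": 0, "dy": 0, "dz": 0.001, "rx": 0, "ry": 0, "rz": 0},
    {"dx": 0, "dy": 0, "dz": 0.001, "rx": 0, "ry": 0, "rz": 0},
  ],
)

```text
time: 9.3
position: [0.5762, -0.3129, 0.1012]
tool_rot: [0.747, -0.664, 0.004, 0.003]
ft_force: [-2.3, -3.4, 9.5]
grip_width: 0.0003
```

```bash
python3 go.py 0.574 -0.311 0.099 -83.4
python3 - <<'E'
from h import *
from rig import viewer
c=viewer.camera("side")
P=pts(c,np.ones((420,560),bool))
a=np.radians(-83.4); f=np.array([np.cos(a),np.sin(a)]); l=np.array([-f[1],f[0]])
q=P[:,:2]-[0.556,-0.155]; u=q@f; v=q@l; z=P[:,2]
s=(np.abs(v)<.08)&(u>-.125)&(u<.05)&(z>.215)&(z<.4)
A=np.polyfit(u[s],z[s],1);print("lid angle",np.arctan(A[0]))
E
```

```text
t 9.3 pos [ 0.5762 -0.3129  0.1012] yaw [-83.3  -0.5 180. ] F [-2.3 -3.4  9.5] q6 2.36
d [-0.0021  0.002   0.0022] r [-0.  -0.5  0.1]
lid angle 1.2094577847891441
```

Held for over 3.5 s at about 10 N with the lid at 1.21 rad. Now I'll let it up slowly at about 16 mm/s.

Call:
step_arm(
  targets=[
    {"dx": 0, "dy": 0, "dz": -0.001, "rx": 0, "ry": 0, "rz": 0},
    {"dx": 0, "dy": 0, "dz": -0.003, "rx": 0, "ry": 0, "rz": 0},
    {"dx": 0, "dy": 0, "dz": -0.005, "rx": 0, "ry": 0, "rz": 0},
    {"dx": 0, "dy": 0, "dz": -0.007, "rx": 0, "ry": 0, "rz": 0},
    {"dx": 0, "dy": 0, "dz": -0.009, "rx": 0, "ry": 0, "rz": 0},
  ],
)

```text
time: 9.98
position: [0.5759, -0.3122, 0.1102]
tool_rot: [0.747, -0.664, 0.003, 0.003]
ft_force: [0.1, 0.8, 3.3]
grip_width: 0.0004
```

Call:
step_arm(
  targets=[
    {"dx": 0, "dy": 0, "dz": -0.002, "rx": 0, "ry": 0, "rz": 0},
    {"dx": 0, "dy": 0, "dz": -0.004, "rx": 0, "ry": 0, "rz": 0},
    {"dx": 0, "dy": 0, "dz": -0.006, "rx": 0, "ry": 0, "rz": 0},
    {"dx": 0, "dy": 0, "dz": -0.008, "rx": 0, "ry": 0, "rz": 0},
    {"dx": 0, "dy": 0, "dz": -0.01, "rx": 0, "ry": 0, "rz": 0},
  ],
)

```text
time: 10.6
position: [0.5759, -0.3118, 0.1204]
tool_rot: [0.747, -0.664, 0.003, 0.003]
ft_force: [-0.1, 1.0, 4.4]
grip_width: 0.0002
```

Call:
step_arm(
  targets=[
    {"dx": 0, "dy": 0, "dz": -0.002, "rx": 0, "ry": 0, "rz": 0},
    {"dx": 0, "dy": 0, "dz": -0.004, "rx": 0, "ry": 0, "rz": 0},
    {"dx": 0, "dy": 0, "dz": -0.006, "rx": 0, "ry": 0, "rz": 0},
    {"dx": 0, "dy": 0, "dz": -0.008, "rx": 0, "ry": 0, "rz": 0},
    {"dx": 0, "dy": 0, "dz": -0.01, "rx": 0, "ry": 0, "rz": 0},
  ],
)

```text
time: 11.22
position: [0.5758, -0.3109, 0.1303]
tool_rot: [0.747, -0.664, 0.002, 0.002]
ft_force: [1.2, 4.4, 3.7]
grip_width: 0.0009
```

```bash
python3 go.py 0.574 -0.311 0.143 -83.4
```

```text
t 11.225 pos [ 0.5758 -0.3109  0.1303] yaw [-83.3  -0.4 179.9] F [1.2 4.4 3.7] q6 2.36
d [-0.      0.0018 -0.0127] r [ 0.1 -0.4  0.1]
```

Call:
step_arm(
  targets=[
    {"dx": 0, "dy": 0, "dz": -0.002, "rx": 0, "ry": 0, "rz": 0},
    {"dx": 0, "dy": 0, "dz": -0.004, "rx": 0, "ry": 0, "rz": 0},
    {"dx": 0, "dy": 0, "dz": -0.006, "rx": 0, "ry": 0, "rz": 0},
    {"dx": 0, "dy": 0, "dz": -0.008, "rx": 0, "ry": 0, "rz": 0},
    {"dx": 0, "dy": 0, "dz": -0.01, "rx": 0, "ry": 0, "rz": 0},
  ],
)

```text
time: 11.85
position: [0.5755, -0.3105, 0.1404]
tool_rot: [0.747, -0.664, 0.001, 0.002]
ft_force: [-0.2, 4.1, 4.8]
grip_width: 0.0003
```

Call:
step_arm(
  targets=[
    {"dx": 0, "dy": 0, "dz": -0.002, "rx": 0, "ry": 0, "rz": 0},
    {"dx": 0, "dy": 0, "dz": -0.004, "rx": 0, "ry": 0, "rz": 0},
    {"dx": 0, "dy": 0, "dz": -0.006, "rx": 0, "ry": 0, "rz": 0},
    {"dx": 0, "dy": 0, "dz": -0.008, "rx": 0, "ry": 0, "rz": 0},
    {"dx": 0, "dy": 0, "dz": -0.01, "rx": 0, "ry": 0, "rz": 0},
  ],
)

```text
time: 12.48
position: [0.5754, -0.311, 0.1502]
tool_rot: [0.747, -0.664, 0.002, 0.003]
ft_force: [-0.0, 0.1, 0.0]
grip_width: 0.0001
```

Call:
step_arm(
  targets=[
    {"dx": 0, "dy": 0, "dz": -0.01, "rx": 0, "ry": 0, "rz": 0},
    {"dx": 0, "dy": 0, "dz": -0.03, "rx": 0, "ry": 0, "rz": 0},
    {"dx": 0, "dy": 0, "dz": -0.055, "rx": 0, "ry": 0, "rz": 0},
    {"dx": 0, "dy": 0, "dz": -0.08, "rx": 0, "ry": 0, "rz": 0},
    {"dx": 0, "dy": 0, "dz": -0.1, "rx": 0, "ry": 0, "rz": 0},
  ],
)

```text
time: 13.1
position: [0.5759, -0.3107, 0.2522]
tool_rot: [0.747, -0.664, 0.003, 0.003]
ft_force: [0.5, 0.0, -0.2]
grip_width: 0.0004
```

Call:
step_arm(
  targets=[
    {"dx": 0.01, "dy": 0, "dz": -0.02, "rx": 0, "ry": 0, "rz": 0},
    {"dx": 0.02, "dy": 0, "dz": -0.05, "rx": 0, "ry": 0, "rz": 0},
    {"dx": 0.03, "dy": 0, "dz": -0.08, "rx": 0, "ry": 0, "rz": 0},
    {"dx": 0.04, "dy": 0, "dz": -0.1, "rx": 0, "ry": 0, "rz": 0},
    {"dx": 0.04, "dy": 0, "dz": -0.1, "rx": 0, "ry": 0, "rz": 0},
  ],
)

```text
time: 13.72
position: [0.5811, -0.3509, 0.3552]
tool_rot: [0.747, -0.665, 0.005, 0.003]
ft_force: [-0.5, -0.6, -0.4]
grip_width: 0.0008
```

```bash
python3 go.py 0.574 -0.311 0.143 -83.4;python3 - <<'E'
from h import *
from rig import viewer
a=np.radians(-83.4); f=np.array([np.cos(a),np.sin(a)]); l=np.array([-f[1],f[0]])
for n in("side","top","wrist"):
    c=viewer.camera(n);cv2.imwrite(f"pics/{n}9.png",c["img"]);P=pts(c,np.ones((420,560),bool))
    q=P[:,:2]-[0.556,-0.155]; u=q@f; v=q@l; z=P[:,2]
    s=(np.hypot(u,v)<.08)&(z<.3)&(z>.17)
    if s.sum()>50: print(n,"lid z",s.sum(),np.percentile(z[s],[5,50,95]).round(3),"slope",np.polyfit(u[s],z[s],1)[0].round(3))
    s=(np.abs(u-.149)<.02)&(np.abs(v)<.035)&(z<.14)&(z>.05)
    if s.sum(): print(n,"paddle z",s.sum(),np.median(z[s]).round(4))
    q=P[(P[:,2]>.035)&(P[:,2]<.055)&(P[:,0]>.64)&(P[:,0]<.75)&(P[:,1]<-.2)&(P[:,1]>-.36)]
    print(n,"tub",q.mean(0).round(4))
E
```

```text
t 13.725 pos [ 0.5811 -0.3509  0.3552] yaw [ -83.3   -0.7 -179.8] F [-0.5 -0.6 -0.4] q6 2.32
d [-0.0429  0.0031  0.2117] r [-0.2 -0.7  0.1]
side lid z 2069 [0.189 0.192 0.195] slope -0.005
side paddle z 315 0.1211
side tub [ 0.6902 -0.27    0.0443]
top lid z 1795 [0.187 0.192 0.197] slope -0.001
top paddle z 158 0.1213
top tub [ 0.6915 -0.2677  0.0451]
wrist lid z 60 [0.193 0.194 0.195] slope 0.02
wrist paddle z 1495 0.1227
wrist tub [ 0.6904 -0.2692  0.0461]
```

View pics/side9.png

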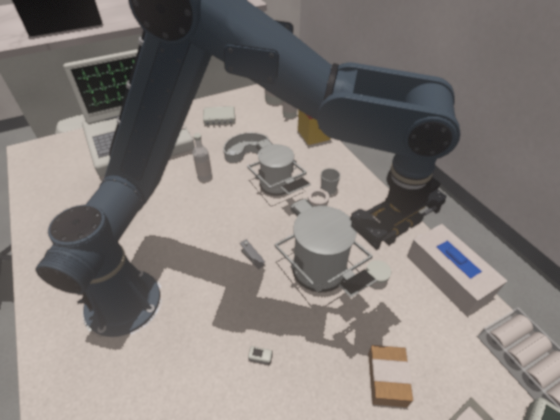

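The lid is shut and flat at (324,235), the paddle is up at (358,281), and the small bin and the other things are where they were. The arm is clear.

```bash
python3 -c "
from rig import robot
print(robot.hand_in())"
```

```text
the job is handed in; nothing more can be done
None
```

I opened the larger bin fully by pressing its paddle, held it there, let the lid down gently and handed the job in at about 14 s of the 42 s. No verdict was reported.

- **Hold:** I pressed the paddle to its stop with the shut fingertips and held it for about 3.8 s at roughly 10 N. The lid measured 1.21 rad near the start and at the end of the hold.
- **Letting down:** I followed the paddle up at about 16 mm/s, well under the 80 mm/s at which the lid counts as falling. There was still contact force up to the paddle's rest height.
- **Final checks:** The lid is flat with its top at 0.192 m, as at the start, and the paddle is back at 0.121–0.123 m. The paste tub is within about 3 mm of where it was, and the wrist force is about zero with the arm clear.
- **Checked by eye only:** The small bin looks shut and the other bystanders look unmoved in the last side view; I did not measure them.
- **Disagreements:** Triangulating the paddle's height gave 0.112–0.117 m, against about 0.121 m from depth. I used the depth value, and it matched where contact occurred. The first move call was refused because its rows were incomplete; nothing moved.

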